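Seat the sewing box's nested lids, then take off the outer lid alone

TASK

The sewing box on the window ledge has its lids off: the outer twist-lock lid lies beside it with the green inner lid still latched underneath. Lift the latched pair together by its knob and lower it gently, for the plastic is brittle, until the inner lid is fully seated in the mouth of the clear box; then turn the knob anticlockwise all the way to unlock, and lift the outer lid straight up on its own, leaving the inner lid lying undisturbed in the box. Finish with the gripper still holding the outer lid, still and level, a hand's width above the box, and leave the box and the other things on the ledge where they stand.

Things in the scene. Friction and masses are not known exactly. Their poses are not given: they have to be found in the camera images.
- box: clear plastic sewing box with a white rim, open on top, 130 mm (its x) by 170 mm (its y) outside, 90 mm high, walls 3.5 mm, so its mouth is 123 by 163 mm. Loose on the ledge, about 0.9 kg; pushed sideways it slides. Origin: centre of its underside, z up
- inner: green inner lid, a tray 25 mm deep under a flange 132 (x) by 172 mm (y), 4 mm thick, about 160 g. Walls taper from 119 by 159 mm under the flange to 111 by 151 at the floor. Bridge across the middle with a slot 50 (x) by 18 mm (y). Origin: centre of its underside, z up. Seated, the flange lies on the box rim, origin 65 mm above the box's origin; either way round is right
- lid: outer lid: clear plate 146 (x) by 186 mm (y), 4 mm thick, grey skirt hanging 6 mm below it round the inner lid's flange (3 to 4 mm play); about 190 g with knob. Origin: centre of the plate's underside, z up, 29 mm above the inner lid's origin when resting on it, 94 mm above the box's when both are seated. Lifted while locked, it carries the inner lid, hanging 3.5 mm lower
- lock_knob (a joint): black twist-lock knob in the middle of the outer lid, rad about the lid's z axis, positive anticlockwise from above. 0 = locked, 1.30 = open stop; starts near locked. Its cross key under the lid passes the inner lid's slot only within 0.15 rad of the open stop. Stays where it is left; about 0.05 N m turns it
- knob_grip (a point): middle of the knob's bar grip, on the knob's axis, 23 mm above the outer lid's origin. Bar 52 mm long (this point's x), 16 mm thick (its y), 28 mm high (14 mm either way of this point), on a disc of 28 mm radius whose top is 14 mm below this point. A white line marks one end. The bar lies along the lid's x axis at the open stop
- stand: wooden pencil stand, 130 by 45 by 60 mm, with five drilled holes and four pencils reaching up to 190 mm; origin: centre of its underside; a bystander
- mug: blue ceramic mug, 82 mm across, 95 mm high, with a handle; origin: centre of its underside; a bystander
- bell: steel desk bell, 84 mm across, 62 mm high; origin: centre of its underside; a bystander
- succulent: succulent in a clay pot, 92 mm across, pot 78 mm high, leaves to about 125 mm; origin: centre of its underside; a bystander
- stapler: red and black stapler, 110 by 36 mm, about 58 mm high; origin: centre of its underside; a bystander

How it is judged:
By the outcome, as a careful person would: the job done as asked, in the order asked, and still so for the second after the job is handed in, while the arm keeps its last pose, push and grip.
It also fails if it takes over 51 s, if anything falls off the work surface, if the arm or the gripper's body presses on something with over 40 N, if the wrist force passes 120 N, or if a joint passes its speed limit or range.

ROBOT

A 7-joint arm with a two-finger parallel gripper is mounted at the origin on the work surface. World frame = base frame: x ahead of the robot, y to its left, z up, the work surface at z = 0. Lengths are in mm, angles in rad, forces in N, time in s.
With the tool pointing down it reaches from about 425 to 875 mm from the base axis. Payload 4.7 kg.
Tool frame: the origin (TCP) lies between the finger pads; the fingertips stand 19 mm ahead of it and the grasp point (between the pads) is the TCP (env.finger_overhang is the distance from the TCP to the fingertips, in mm); z points along the fingers, y is the line along which they close (so a half turn about z gives the same grasp; the last joint's range is limited). The gripper opens to 87 mm and grips with 3 to 60 N. Pads are 19 mm wide; open, the fingers measure 117 mm over their backs; the gripper's body (75 mm by 190 mm) begins 51 mm behind the grasp point.
Start: joints at [-1.114, 0.321, -0.07, 1.45, 0.023, 1.371, -0.057], TCP at [278.534, 587.318, 241.587] pointing down, gripper open.
Joint ranges: [-2.86, 2.86], [-0.3, 2.09], [-1.38, 1.24], [0.06, 2.45], [-1.56, 4.7], [0.09, 2.05], [-2.69, 2.69]. Speed limits (rad/s): [2.57, 2.57, 3.14, 3.14, 3.14, 3.14, 3.14].

INTERFACE

Orientations are given as a rotation vector (axis times angle).
In Python, from workcell import env, grab_frame gives the robot as it stands (env), with the cameras as plain functions.
- The arm moves only by the shell command python3 drive.py 'ROWS' [FORCE]. ROWS is a JSON list of rows, 1 to 12 of them, each of 5 numbers: dx, dy, dz in shares of the most that a row can go, 1 being 50 mm, then a turn about the tool's z in shares of pi rad (1.0 is pi rad), then the opening from 0.0 (shut) to 1.0 (fully open); each row shifts and turns the commanded pose from where the row before left it, along the tool's axes as they then stand; what a row does not reach is not made up. A row lasts 1/10 s, in which the tool goes at most 50 mm and 0.15 rad, less where a joint would pass 70% of its speed; a pose out of reach is approached as far as the arm can. The fingers move at their own pace and stop on an object; FORCE is the grip in N (left out, the last holds). Time passes only in rows, so rows that do not move let the fingers close. It prints the time, the measured TCP pose, the force, the opening and the grip force at its end. Input that does not fit is refused with a message, and nothing moves.
- env.get_state(): the state, without advancing time (a new reading comes with each control period).
- grab_frame(name): name is "side" or "top"; returns a dict with "color" (480x640x3 uint8, blue, green, red), "vertical_fov" (degrees; the focal length in pixels is half the picture's height over the tangent of half this angle, whatever the lens; pixels are square), "cx", "cy" (the principal point, pixels), "R" (3x3) and "t" (3): a world point X has camera coordinates R X + t. Camera axes: x right, y down, z forward; pixel columns grow to the right and rows downward; lengths in mm; the calibration is good to about 2 mm. A picture is of the moment at which its call begins. There is no depth.
- env.job_done(): hands the job in; it is judged then, once.
The state is a dict: "clock": time; "joint_pos": joint angles; "qvel": joint speeds; "joint_torque": joint torques, N m; "tool_pos": TCP position; "orientation": TCP orientation; "force": force on the tool from outside, world axes, zero at the start; "torque": the same for the moment, N m; "grip_width": opening from 0.0 (shut) to 1.0 (fully open); "gripper_force": force on a finger pad.
Only numpy, scipy, OpenCV 4.12 (cv2) and the standard library are available. Lean on these libraries where they do the work, as an engineer would, in place of code of your own. Each camera call takes 0.05 s, during which the arm holds its last target. There are 200 camera calls.

## Working session

There is one attempt and no reset: what is moved stays moved. The work goes in short steps, Python scripts to look and compute and a shell command to move; the robot and the scene stay as the last step left them, time stands still between calls to the robot, and variables do not carry over. Pictures are saved under pics/ and viewed, at most 10 in all, crops included, and the job is handed in when it is done.

```bash
ls; mkdir -p pics; python3 - <<'E'
from workcell import env, grab_frame
import cv2,numpy as np
for n in("side","top"):
    f=grab_frame(n); cv2.imwrite(f"pics/{n}0.png",f["color"])
    print(n,f["vertical_fov"],f["cx"],f["cy"],np.round(f["R"],4).tolist(),np.round(f["t"],1).tolist())
s=env.get_state();print(s)
E
```

```text
drive.py
pics
workcell.py
side 45.99430551989623 318.236041752982 231.50104781515802 [[-0.9513, -0.3083, 0.007], [-0.2063, 0.6194, -0.7575], [0.2293, -0.722, -0.6528]] [581.8, 176.0, 858.3]
top 53.727962810602435 320.14745716873233 239.82926478208782 [[0.0182, -0.9998, -0.0047], [-0.9919, -0.0175, -0.1262], [0.1261, 0.007, -0.992]] [3.4, 614.1, 994.0]
{'clock': 0.1, 'joint_pos': array([-1.11389377,  0.32178602, -0.07007255,  1.45153237,  0.02259756,
        1.37079053, -0.05687546]), 'qvel': array([-2.37858929e-04, -1.89592803e-03, -1.18603214e-03, -1.51945547e-03,
       -3.64853955e-05,  1.34556812e-03, -1.09326388e-03]), 'joint_torque': array([ 3.56425528e-05, -4.92574024e+01, -4.05510915e-01, -3.13396025e+01,
       -6.41970173e-02,  3.94981191e-02,  8.86466955e-05]), 'tool_pos': array([278.36230998, 586.87986819, 240.55698678]), 'orientation': array([-6.89759226e-01, -3.06463936e+00,  2.67851097e-03]), 'force': array([-0.86204075,  0.35034797, -0.36958154]), 'torque': array([-0.00061947,  0.04472785, -0.00711495]), 'gripper_force': 0.0, 'grip_width': 0.9972209825392825}
```

View pics/side0.png

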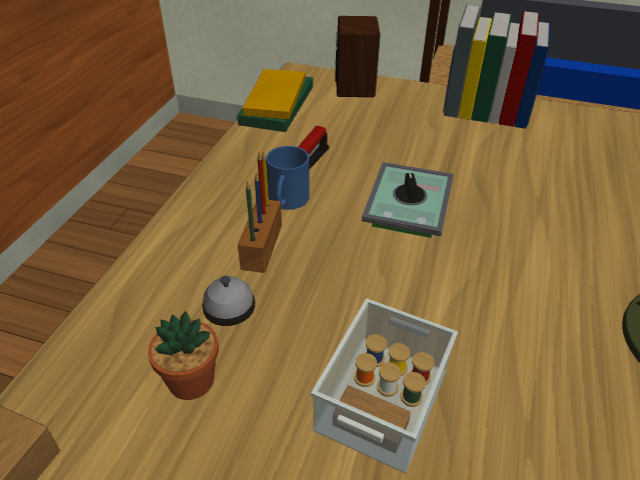

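View pics/top0.png

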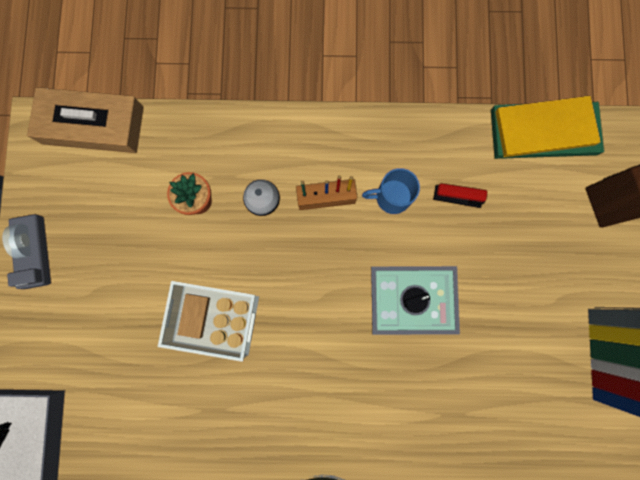

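The top view shows the box around (208,321), with its long side along image x and tilted about 7°. The lid pair is at (415,300), with the knob's white mark at about (425,296). The side view shows the box at (385,385) and the knob at (410,188). Next I'll enlarge these and segment them.

```bash
cat > h.py <<'E'
from workcell import env, grab_frame
import cv2,numpy as np
class Cam:
    def __init__(s,n):
        f=grab_frame(n); s.im=f["color"].copy(); s.R=np.array(f["R"]); s.t=np.array(f["t"])
        s.f=240/np.tan(np.radians(f["vertical_fov"])/2); s.c=np.array([f["cx"],f["cy"]]); s.C=-s.R.T@s.t
    def ray(s,p):
        d=s.R.T@np.r_[(np.array(p,float)-s.c)/s.f,1]; return d/np.linalg.norm(d)
    def plane(s,p,z): d=s.ray(p); return s.C+d*(z-s.C[2])/d[2]
    def proj(s,X): q=s.R@np.asarray(X,float)+s.t; return q[:2]/q[2]*s.f+s.c
def tri(a,pa,b,pb):
    A=np.c_[a.ray(pa),-b.ray(pb)]; k=np.linalg.lstsq(A,b.C-a.C,rcond=None)[0]
    P=a.C+a.ray(pa)*k[0]; Q=b.C+b.ray(pb)*k[1]; return (P+Q)/2,np.linalg.norm(P-Q)
E
python3 - <<'E'
from h import *
S,T=Cam("side"),Cam("top")
print(S.C,T.C)
W=np.zeros((600,800,3),np.uint8)
def put(c,u,v,w,h,k,X,Y):
    W[Y:Y+h*k,X:X+w*k]=cv2.resize(c.im[v:v+h,u:u+w],None,fx=k,fy=k,interpolation=cv2.INTER_NEAREST)
put(T,366,258,100,80,4,0,0); put(T,155,275,110,90,3,400,0)
put(S,358,160,100,80,4,0,320); put(S,305,295,155,177,2,400,290-44)
cv2.imwrite("pics/c1.png",W)
E
```

```text
[392.93399043 690.05439523 689.6222818 ] [ 483.66520247    7.14701474 1063.54203465]Traceback (most recent call last):
  File "<stdin>", line 8, in <module>
  File "<stdin>", line 6, in put
ValueError: could not broadcast input array from shape (320,400,3) into shape (280,400,3)
```

```bash
python3 - <<'E'
from h import *
S,T=Cam("side"),Cam("top")
W=np.zeros((600,800,3),np.uint8)
def put(c,u,v,w,h,k,X,Y):
    W[Y:Y+h*k,X:X+w*k]=cv2.resize(c.im[v:v+h,u:u+w],None,fx=k,fy=k,interpolation=cv2.INTER_NEAREST)
put(T,366,260,100,75,4,0,0); put(T,155,275,110,80,3,400,0)
put(S,360,162,100,75,4,0,300); put(S,305,295,155,177,2,400,245)
cv2.imwrite("pics/c1.png",W)
E
```

```text
(no output)
```

View pics/c1.png

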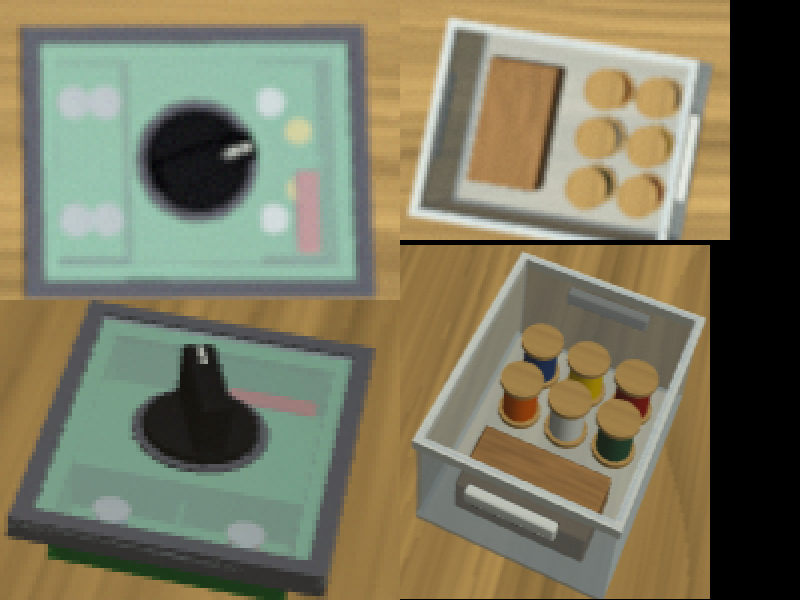

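The crops show the lid as a grey frame around a teal window. The bar's mark points to image right and slightly up, so the knob is near locked. The box's rim corners in the top view are about (171.7,281), (255,295.7), (243,360) and (158,346.7). In the side view they are about (367.5,299.5), (457.5,332), (413.5,437.5) and (312,393.5). Next I'll refine the edges and triangulate.

```bash
cat >> h.py <<'E'
def isect(l,m):
    (vx,vy,x,y),(wx,wy,a,b)=np.ravel(l),np.ravel(m)
    k=np.linalg.solve([[vx,-wx],[vy,-wy]],[a-x,b-y]); return np.array([x+k[0]*vx,y+k[0]*vy])
def ridge(c,Q,hw=3):
    "refine quad Q to the centre lines of a bright ridge (white rim)"
    g=c.im.min(2).astype(np.float32); L=[]; Q=np.array(Q,float); o=np.arange(-hw,hw+.01,.25)
    for i in range(4):
        a,b=Q[i],Q[(i+1)%4]; d=b-a; n=np.array([-d[1],d[0]])/np.linalg.norm(d); pts=[]
        for k in np.linspace(.08,.92,60):
            P=(a+k*d+o[:,None]*n).astype(np.float32)
            v=cv2.remap(g,P[None,:,0].copy(),P[None,:,1].copy(),cv2.INTER_LINEAR)[0]
            w=np.clip(v-v.max()+25,0,None); pts.append(P.T@w/w.sum())
        L.append(cv2.fitLine(np.array(pts,np.float32),cv2.DIST_HUBER,0,.01,.01))
    return np.array([isect(L[i-1],L[i]) for i in range(4)])
def quad(mask):
    cs,_=cv2.findContours(mask,cv2.RETR_EXTERNAL,cv2.CHAIN_APPROX_NONE)
    h=cv2.convexHull(max(cs,key=cv2.contourArea)); q=cv2.approxPolyN(h,4,ensure_convex=True).reshape(4,2)
    return q.astype(float)
def teal(c):
    H=cv2.cvtColor(c.im,cv2.COLOR_BGR2HSV)
    m=cv2.inRange(H,(65,35,90),(95,255,255)); return cv2.morphologyEx(m,cv2.MORPH_OPEN,np.ones((3,3)))
def report(name,S,qs,T,qt):
    print(name); P=[]
    for p in qt:                      # match corners by nearest triangulation residual
        r=[tri(S,q,T,p) for q in qs]; P.append(min(r,key=lambda x:x[1])); print(np.round(p,1),P[-1][0].round(1),round(P[-1][1],1))
    P=np.array([x[0] for x in P]); print(' centre',P.mean(0).round(1))
    for i in range(4):
        d=P[(i+1)%4]-P[i]; print(' side',np.linalg.norm(d).round(1),'ang',np.degrees(np.arctan2(d[1],d[0])).round(1))
    return P
E
python3 - <<'E'
from h import *
S,T=Cam("side"),Cam("top")
qt=ridge(T,[(171.7,281),(255,295.7),(243,360),(158.3,346.7)]);qs=ridge(S,[(367.5,299.5),(457.5,332),(413.5,437.5),(312,393.5)])
print(qs.round(1)); report("box rim",S,qs,T,qt)
report("lid window",S,quad(teal(S)),T,quad(teal(T)))
# dark knob
for c,(u,v) in((T,(415,300)),(S,(410,188))):
    m=cv2.inRange(c.im,(0,0,0),(45,45,45)); m[:v-35]=0;m[v+28:]=0;m[:,:u-25]=0;m[:,u+25:]=0
    M=cv2.moments(m,True); x,y,w,h=cv2.boundingRect(m); print(M['m00'],M['m10']/M['m00'],M['m01']/M['m00'],x,y,w,h)
E
```

```text
[[367.  299.8]
 [455.4 331.9]
 [413.7 435.7]
 [313.5 392. ]]
box rim
[171.8 282.3] [515.  315.9  92.6] 1.7
[255.  296.6] [490.  145.4  88.7] 3.5
[240.9 359.4] [363.4 168.3  92.9] 1.1
[158.9 345.2] [388.4 334.6  92.3] 1.5
 centre [439.2 241.   91.6]
 side 172.4 ang -98.3
 side 128.7 ang 169.7
 side 168.2 ang 81.4
 side 127.9 ang -8.4
lid window
[455. 329.] [ 427.8 -277.3   33.5] 0.4
[376. 330.] [ 423.5 -107.8   39.3] 1.6
[376. 271.] [ 549.5 -107.6   36.9] 2.4
[453. 269.] [ 556.3 -275.1   33.6] 0.9
 centre [ 489.2 -191.9   35.8]
 side 169.6 ang 91.4
 side 126.0 ang 0.1
 side 167.7 ang -87.7
 side 128.5 ang -179.0
465.0 414.65806451612906 299.69032258064516 403 288 26 25
512.0 409.615234375 190.953125 396 174 28 29
```

Careful with the scale: shifts go in shares of 50 mm and turns go in shares of pi rad. That gives: 0.14 rad / 3.1416 = 0.0446.

```bash
cat >> h.py <<'E'
from scipy.spatial.transform import Rotation as Ro
def go(target,yaw_y=None):
    "tool-axes shift to world target; turn (tool z) to bring tool y to world yaw (deg)"
    s=env.get_state(); M=Ro.from_rotvec(s["orientation"]).as_matrix(); d=np.array(target)-s["tool_pos"]
    y=np.degrees(np.arctan2(M[1,1],M[0,1]))
    print("t",round(s["clock"],1),"pos",s["tool_pos"].round(1),"tool y yaw",y.round(2),"tilt",np.degrees(np.arccos(-M[2,2])).round(2),"j7",s["joint_pos"][6].round(2),
      "F",s["force"].round(1),"grip",round(s["grip_width"]*87,1),round(s["gripper_force"],1))
    print("  shift",(M.T@d).round(1),"turn",None if yaw_y is None else round(-np.radians((yaw_y-y+180)%360-180),4))
E
python3 drive.py '[[0,0,0,0.0446,1],[0,0,0,0.0446,1],[0,0,0,0.0446,1],[0,0,0,0.0446,1],[0,0,0,0.0446,1],[0,0,0,0.0433,1],[0,0,0,0,1]]'
python3 - <<'E'
from h import *
go([480,250,200],16.7)
T=Cam("top"); g=T.im[285:315,400:432].min(2); m=(g>110).astype(np.uint8)
n,l,st,ce=cv2.connectedComponentsWithStats(m); print([(s[4],(c+[400,285]).round(1)) for s,c in zip(st,ce)][1:])
ce=[c for s,c in zip(st,ce)][1:]
for c in ce: p=T.plane(c+[400,285],66); d=p[:2]-[489.2,-191.9]; print(p.round(1),np.degrees(np.arctan2(d[1],d[0])).round(1))
print(T.plane((415.2,300.3),38))
E
```

```text
clock: 1.1
tool_pos: [278.5, 587.3, 241.6]
orientation: [1.875, 2.52, 0.0]
force: [0.4, -0.0, -0.2]
grip_width: 1.0
gripper_force: 0.0
t 1.1 pos [278.5 587.3 241.6] tool y yaw 16.71 tilt 0.01 j7 -0.87 F [ 0.4 -0.  -0.2] grip 87.0 0.0
  shift [-381.    96.    41.7] turn 0.0002
[(np.int32(217), array([420.6, 295.7])), (np.int32(13), array([425.2, 297.1])), (np.int32(59), array([403. , 310.6]))]
[ 496.5 -197.8   66. ] -38.6
[ 493.8 -207.4   66. ] -73.3
[ 465.1 -161.    66. ] 127.9
[ 486.87726189 -191.86750155   38.        ]
```

The mark's bearing is −73.3°, exactly as predicted. Now I'll move over.

In the tool's units: -36 mm is -0.72, -19 mm is -0.38.

```bash
python3 drive.py '[[-0.38,0.1,0.04,0,1],[-0.72,0.18,0.08,0,1],[-0.72,0.18,0.08,0,1],[-0.72,0.18,0.08,0,1],[-0.72,0.18,0.08,0,1],[-0.72,0.18,0.08,0,1],[-0.72,0.18,0.08,0,1],[-0.72,0.18,0.08,0,1],[-0.72,0.18,0.08,0,1],[-0.72,0.18,0.08,0,1],[-0.72,0.18,0.08,0,1],[-0.06,0.02,0,0,1]]'
python3 -c "
from h import *
go([488,-192,120],16.7)"
```

```text
clock: 2.35
tool_pos: [483.2, 243.1, 199.4]
orientation: [1.88, 2.514, -0.002]
force: [-0.2, 0.3, 0.1]
grip_width: 1.0
gripper_force: 0.0
t 2.4 pos [483.2 243.1 199.4] tool y yaw 16.43 tilt 0.17 j7 -0.2 F [-0.2  0.3  0.1] grip 87.0 0.0
  shift [-418.5 -118.5   80.6] turn -0.0047
```

In the tool's units: -38 mm is -0.76, -20 mm is -0.4, -0.003 rad / 3.1416 = -0.001.

```bash
python3 drive.py '[[-0.4,-0.12,0.08,-0.001,1],[-0.76,-0.22,0.14,0,1],[-0.76,-0.22,0.14,0,1],[-0.76,-0.22,0.14,0,1],[-0.76,-0.22,0.14,0,1],[-0.76,-0.22,0.14,0,1],[-0.76,-0.22,0.14,0,1],[-0.76,-0.22,0.14,0,1],[-0.76,-0.22,0.14,0,1],[-0.76,-0.22,0.14,0,1],[-0.76,-0.22,0.14,0,1],[-0.36,-0.06,0.06,0,1]]'
python3 drive.py '[[0,0,0,0,1],[0,0,0,0,1],[0,0,0,0,1]]'
python3 - <<'E'
from h import *
go([488,-192,59],16.7)
T=Cam("top");S=Cam("side")
W=np.zeros((600,800,3),np.uint8)
c=T.proj([488,-192,60]).astype(int)-[66,75]; W[:,:400][:450]=cv2.resize(T.im[c[1]:c[1]+150,c[0]:c[0]+133],(400,450))
c=S.proj([488,-192,60]).astype(int)-[66,75]; W[:,400:][:450]=cv2.resize(S.im[c[1]:c[1]+150,c[0]:c[0]+133],(400,450))
cv2.imwrite("pics/c2.png",W)
E
```

```text
clock: 3.55
tool_pos: [487.2, -189.1, 122.5]
orientation: [1.872, 2.522, -0.002]
force: [-0.1, 0.2, -0.5]
grip_width: 1.001
gripper_force: 0.0
clock: 3.85
tool_pos: [488.5, -183.5, 122.6]
orientation: [-1.866, -2.527, -0.002]
force: [1.0, -0.3, 0.4]
grip_width: 0.997
gripper_force: 0.0
t 3.9 pos [ 488.5 -183.5  122.6] tool y yaw 17.1 tilt 0.06 j7 0.71 F [ 1.  -0.3  0.4] grip 86.7 0.0
  shift [-8.1 -3.  63.6] turn 0.007
```

View pics/c2.png

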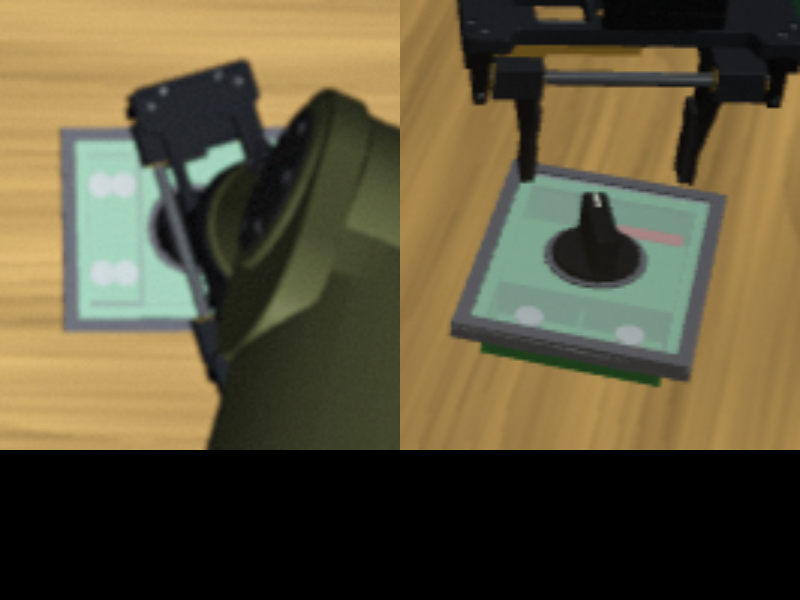

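The gripper is aligned above the knob: in the side crop the bar at (595,220) sits between the fingers. The arm hides part of the top view. I'll descend and close.

In the tool's units: 12 mm is 0.24, 8 mm is 0.16.

```bash
python3 drive.py '[[-0.08,-0.03,0.16,0,1],[-0.08,-0.03,0.24,0,1],[0,0,0.24,0,1],[0,0,0.24,0,1],[0,0,0.16,0,1],[0,0,0.1,0,1],[0,0,0.06,0,1],[0,0,0,0,1],[0,0,0,0,1]]'
python3 -c "
from h import *
go([488,-192,60],16.7)"
```

```text
clock: 4.85
tool_pos: [487.8, -194.0, 62.9]
orientation: [1.87, 2.523, 0.001]
force: [-0.5, 0.8, 1.4]
grip_width: 1.002
gripper_force: 0.0
t 4.8 pos [ 487.8 -194.    62.9] tool y yaw 16.91 tilt 0.04 j7 0.79 F [-0.5  0.8  1.4] grip 87.2 0.0
  shift [1.9 0.7 2.9] turn 0.0036
```

In the tool's units: 2.5 mm is 0.05, 1.5 mm is 0.03.

```bash
python3 drive.py '[[0.03,0.01,0.05,0,1],[0,0,0,0,0.4],[0,0,0,0,0.1],[0,0,0,0,0],[0,0,0,0,0],[0,0,0,0,0],[0,0,0,0,0],[0,0,0,0,0],[0,0,0,0,0]]' 30
python3 -c "
from h import *
go([488,-192,60],16.7)"
```

```text
clock: 5.75
tool_pos: [487.6, -192.4, 60.0]
orientation: [1.871, 2.524, 0.0]
force: [0.1, 0.3, 0.4]
grip_width: 0.356
gripper_force: 0.0
t 5.8 pos [ 487.6 -192.4   60. ] tool y yaw 16.9 tilt 0.0 j7 0.79 F [0.1 0.3 0.4] grip 31.0 0.0
  shift [0.2 0.5 0. ] turn 0.0035
```

In the tool's units: -14 mm is -0.28, -12 mm is -0.24.

```bash
python3 drive.py '[[0,0,0,0,0],[0,0,0,0,0],[0,0,0,0,0],[0,0,0,0,0],[0,0,0,0,0]]'
python3 drive.py '[[0,0,-0.04,0,0],[0,0,-0.08,0,0],[0,0,-0.16,0,0],[0,0,-0.24,0,0],[0,0,-0.28,0,0],[0,0,0,0,0],[0,0,0,0,0],[0,0,0,0,0]]'
python3 - <<'E'
from h import *
go([439,241,220],6.8)
E
```

```text
clock: 6.25
tool_pos: [487.6, -192.3, 60.0]
orientation: [1.871, 2.524, 0.0]
force: [-0.3, -0.2, -0.6]
grip_width: 0.18
gripper_force: 30.0
clock: 7.05
tool_pos: [487.3, -192.1, 99.8]
orientation: [-1.87, -2.524, -0.0]
force: [-0.5, 0.7, -3.7]
grip_width: 0.181
gripper_force: 30.0
t 7.0 pos [ 487.3 -192.1   99.8] tool y yaw 16.91 tilt 0.03 j7 0.75 F [-0.5  0.7 -3.7] grip 15.8 30.0
  shift [ 428.5   79.8 -120. ] turn 0.1765
```

In the tool's units: 40 mm is 0.8, 38 mm is 0.76.

```bash
python3 drive.py '[[0,0,-0.2,0,0],[0.2,0.04,-0.4,0,0],[0.4,0.08,-0.4,0,0],[0.6,0.12,-0.4,0,0],[0.76,0.14,-0.4,0,0],[0.8,0.14,-0.2,0,0],[0.8,0.14,0,0,0],[0.8,0.14,0,0,0],[0.8,0.14,0,0,0],[0.8,0.14,0,0,0],[0.8,0.14,0,0,0],[0.7,0.12,0,0,0]]'
python3 drive.py '[[0.5,0.1,0,0,0],[0.3,0.06,0,0,0],[0.2,0.06,0,0,0],[0.06,0.02,0,0.0191,0],[0,0,0,0.0191,0],[0,0,0,0.0159,0],[0,0,0,0,0],[0,0,0,0,0],[0,0,0,0,0],[0,0,0,0,0]]'
python3 - <<'E'
from h import *
go([439,241,200],6.8)
S,T=Cam("side"),Cam("top")
cv2.imwrite("pics/side2.png",np.vstack([S.im[120:470,150:550],]) )
W=np.zeros((400,800,3),np.uint8); W[:350,:400]=S.im[120:470,150:550]; W[:400,400:]=T.im[80:480,20:420]; cv2.imwrite("pics/c3.png",W)
E
```

```text
clock: 8.25
tool_pos: [442.6, 186.0, 200.5]
orientation: [-1.87, -2.524, -0.001]
force: [0.6, -0.2, -3.4]
grip_width: 0.179
gripper_force: 30.0
clock: 9.25
tool_pos: [439.4, 237.9, 200.1]
orientation: [2.078, 2.356, 0.0]
force: [-0.4, 0.2, -2.8]
grip_width: 0.179
gripper_force: 30.0
t 9.2 pos [439.4 237.9 200.1] tool y yaw 7.16 tilt 0.01 j7 -0.42 F [-0.4  0.2 -2.8] grip 15.5 30.0
  shift [3.1 0.  0.1] turn 0.0063
```

View pics/c3.png

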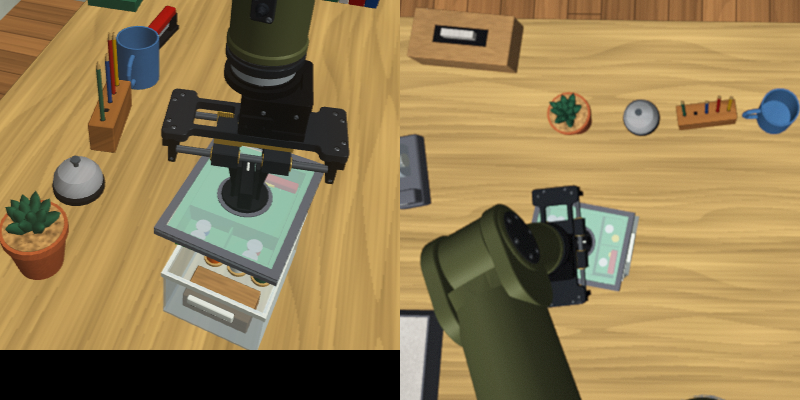

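The pair hangs level over the box. In the side crop the lid's corners are visible at (155,235), (275,280), (325,160) and (205,155). The top view shows only the lid's right part. I'll measure the window again.

```bash
cat >> h.py <<'E'
def hullquad(m):
    ys,xs=np.nonzero(m); return cv2.approxPolyN(cv2.convexHull(np.c_[xs,ys].astype(np.int32)),4,ensure_convex=True).reshape(4,2).astype(float)
def rep1(c,q,z):
    P=np.array([c.plane(p,z) for p in q]); print(q.round(1).tolist(),"\n centre",P.mean(0).round(1))
    for i in range(4):
        d=P[(i+1)%4]-P[i]; print('  ',P[i].round(1),np.linalg.norm(d).round(1),'ang',(np.degrees(np.arctan2(d[1],d[0]))%90).round(1))
E
python3 - <<'E'
from h import *
S,T=Cam("side"),Cam("top")
a=cv2.imread("pics/side0.png"); n=S.im; S.im=a; print("initial lid, side only"); rep1(S,quad(teal(S)),33)
print("box rim side only"); rep1(S,ridge(S,[(367.5,299.5),(457.5,332),(413.5,437.5),(312,393.5)]),90)
S.im=n; m=teal(S); m[:250]=0; m[420:]=0; m[:,:300]=0; m[:,480:]=0
print("now"); rep1(S,hullquad(m),174)
m=teal(T); m[:260]=0; m[380:]=0; m[:,:180]=0; m[:,260:]=0
q=hullquad(m); print(q,[T.plane(p,174).round(1) for p in q])
cv2.imwrite("pics/c4.png",cv2.resize(S.im[250:420,290:490],None,fx=4,fy=3.5)[:600])
E
```

```text
initial lid, side only
[[448.0, 177.0], [437.0, 227.0], [368.0, 214.0], [385.0, 166.0]] 
 centre [ 490.2 -195.4   33. ]
   [ 428.  -277.9   33. ] 162.5 ang 1.2
   [ 424.6 -115.4   33. ] 127.0 ang 1.4
   [ 551.6 -112.2   33. ] 163.8 ang 1.8
   [ 556.8 -275.9   33. ] 128.9 ang 0.9
box rim side only
[[367.0, 299.79998779296875], [455.3999938964844, 331.8999938964844], [413.70001220703125, 435.70001220703125], [313.5, 392.0]] 
 centre [440.2 240.1  90. ]
   [491.5 146.8  90. ] 129.1 ang 81.5
   [363.8 165.8  90. ] 169.4 ang 81.4
   [389.1 333.3  90. ] 128.6 ang 81.5
   [516.4 314.4  90. ] 169.5 ang 81.6
now
[[421.0, 389.0], [317.0, 345.0], [369.0, 257.0], [464.0, 291.0]] 
 centre [441.8 238.5 174. ]
   [392.3 328.1 174. ] 124.0 ang 80.5
   [514.6 307.6 174. ] 161.1 ang 82.7
   [494.  147.9 174. ] 129.6 ang 79.9
   [366.4 170.5 174. ] 159.7 ang 80.7
[[234. 365.]
 [197. 359.]
 [177. 283.]
 [248. 296.]] [array([362.8, 167.1, 174. ]), array([372.2, 235.5, 174. ]), array([510.5, 280.1, 174. ]), array([488.7, 146.1, 174. ])]
```

View pics/c4.png

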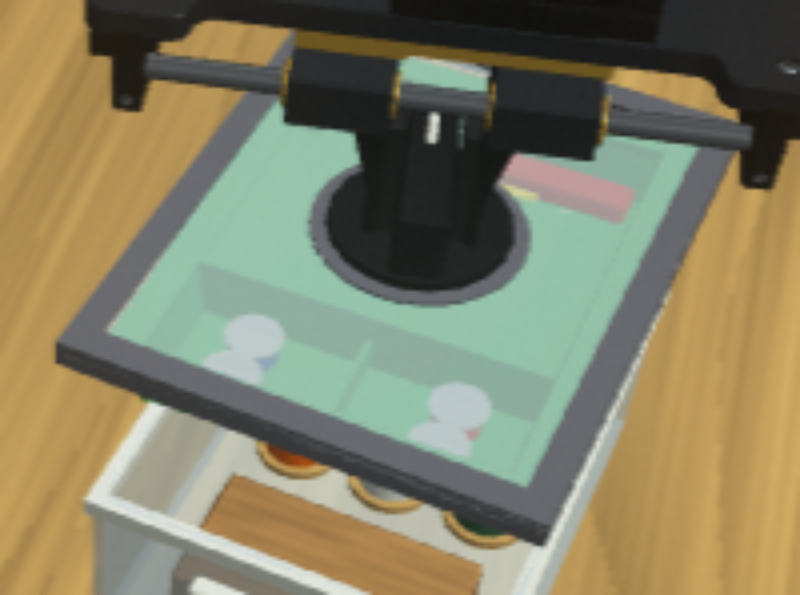

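The window's near corners (~(317,345) and (421,389)) are clear, but the far ones are hidden by the gripper. I'll fit the three visible window edges at sub-pixel level, doing the same on the initial picture as a reference.

```bash
cat >> h.py <<'E'
def edge(c,a,b,k0=.05,k1=.95,hw=3.5):
    "subpixel line of the strongest step (saturation) near a-b"
    g=cv2.GaussianBlur(cv2.cvtColor(c.im,cv2.COLOR_BGR2LAB)[:,:,1],(3,3),0).astype(np.float32); a,b=np.array(a,float),np.array(b,float)
    d=b-a; n=np.array([-d[1],d[0]])/np.linalg.norm(d); o=np.arange(-hw,hw+.01,.25); pts=[]
    for k in np.linspace(k0,k1,60):
        P=(a+k*d+o[:,None]*n).astype(np.float32)
        w=np.abs(np.gradient(cv2.remap(g,P[None,:,0].copy(),P[None,:,1].copy(),cv2.INTER_LINEAR)[0])); w=np.clip(w-.5*w.max(),0,None)
        if w.sum()>0: pts.append(P.T@w/w.sum())
    return cv2.fitLine(np.array(pts,np.float32),cv2.DIST_HUBER,0,.01,.01)
def lidU(S,nl,nr,fl,fr,z,k1):
    "near-left,near-right,far-left,far-right window corners (px); near corners + angles in world"
    L,N,R=edge(S,nl,fl,.08,k1),edge(S,nl,nr),edge(S,nr,fr,.08,k1)
    A,B=S.plane(isect(N,L),z)[:2],S.plane(isect(N,R),z)[:2]
    def far(l,p,q):
        v=np.ravel(l)[:2]; v=v*np.sign(v@(np.array(q)-p)); return S.plane(np.array(p)+v*40,z)[:2]
    ang=lambda d:(np.degrees(np.arctan2(d[1],d[0]))%90).round(2)
    print("near corners",A.round(1),B.round(1),"len",np.linalg.norm(A-B).round(1),"ang near/left/right",ang(A-B),
      ang(far(L,isect(N,L),fl)-A),ang(far(R,isect(N,R),fr)-B)); return (A+B)/2
E
python3 - <<'E'
from h import *
S=Cam("side"); n=S.im; S.im=cv2.imread("pics/side0.png")
m=lidU(S,(368,214),(437,227),(385,166),(448,177),33,.9)
L=edge(S,(385,166),(448,177)); print("ref near mid",m.round(1)); 
P=[S.plane(isect(L,edge(S,a,b)),33)[:2] for a,b in(((368,214),(385,166)),((437,227),(448,177)))]; f=np.mean(P,0); print("far mid",f.round(1),"half",np.linalg.norm(m-f)/2,"centre",(m+f)/2)
S.im=n; m=lidU(S,(317,345),(421,389),(360.5,275),(464,291),174,.75); print("now near mid",m.round(1))
go([439,241,200],6.8)
E
```

```text
near corners [ 551.8 -113.1] [ 425.2 -116.1] len 126.6 ang near/left/right 1.33 1.43 1.34
ref near mid [ 488.5 -114.6]
far mid [ 492.3 -276.5] half 80.99124411458446 centre [ 490.40707316 -195.57620225]
near corners [515.2 307.6] [392.2 327.9] len 124.7 ang near/left/right 80.61 81.64 80.53
now near mid [453.7 317.8]
t 9.5 pos [439.3 238.2 200.1] tool y yaw 7.17 tilt 0.01 j7 -0.42 F [-0.3 -0.6 -3.7] grip 15.6 30.0
  shift [2.8 0.1 0.1] turn 0.0065
```

In the tool's units: 10 mm is 0.2, 2.8 mm is 0.056, -0.008 rad / 3.1416 = -0.0025.

```bash
python3 drive.py '[[0.056,-0.01,0.08,-0.0025,0],[0,0,0.16,0,0],[0,0,0.2,0,0],[0,0,0.2,0,0],[0,0,0.14,0,0],[0,0,0.06,0,0],[0,0,0,0,0],[0,0,0,0,0],[0,0,0,0,0]]'
python3 - <<'E'
from h import *
go([438.5,241,125],7.6)
S=Cam("side"); z=env.get_state()["tool_pos"][2]-27
m0=[S.proj(p) for p in ([514.3,310.3,z],[391.3,330.6,z],[491,150,z],[366,172,z])]; print(np.round(m0,1).tolist(),z)
m=lidU(S,*[m0[i] for i in (0,1,2,3)],z,.7); print("near mid",m.round(1),"centre",(m-81*np.array([.148,.989])).round(1))
print("box near edge"); rep1(S,ridge(S,[(367.5,299.5),(457.5,332),(413.5,437.5),(312,393.5)]),90)
cv2.imwrite("pics/c5.png",cv2.resize(S.im[270:470,290:480],(760,600)))
E
```

```text
clock: 10.4
tool_pos: [438.8, 241.1, 158.5]
orientation: [2.069, 2.364, 0.002]
force: [-1.2, -0.1, -3.3]
grip_width: 0.184
gripper_force: 30.0
t 10.4 pos [438.8 241.1 158.5] tool y yaw 7.62 tilt 0.06 j7 -0.41 F [-1.2 -0.1 -3.3] grip 16.0 30.0
  shift [-0.1 -0.3 33.5] turn 0.0003
[[316.3, 369.4], [416.7, 413.3], [368.7, 281.0], [458.4, 314.4]] 131.56251829797918
near corners [515.1 310.3] [390.9 330. ] len 125.7 ang near/left/right 80.98 81.49 80.98
near mid [453.  320.1] centre [441. 240.]
box near edge
[[367.8999938964844, 298.8999938964844], [457.1000061035156, 332.3999938964844], [414.20001220703125, 435.8999938964844], [312.8999938964844, 391.70001220703125]] 
 centre [439.5 239.6  90. ]
   [490.7 144.8  90. ] 130.9 ang 80.7
   [361.5 166.1  90. ] 169.5 ang 80.8
   [388.5 333.4  90. ] 130.0 ang 81.5
   [517.2 314.3  90. ] 171.5 ang 81.1
```

View pics/c5.png

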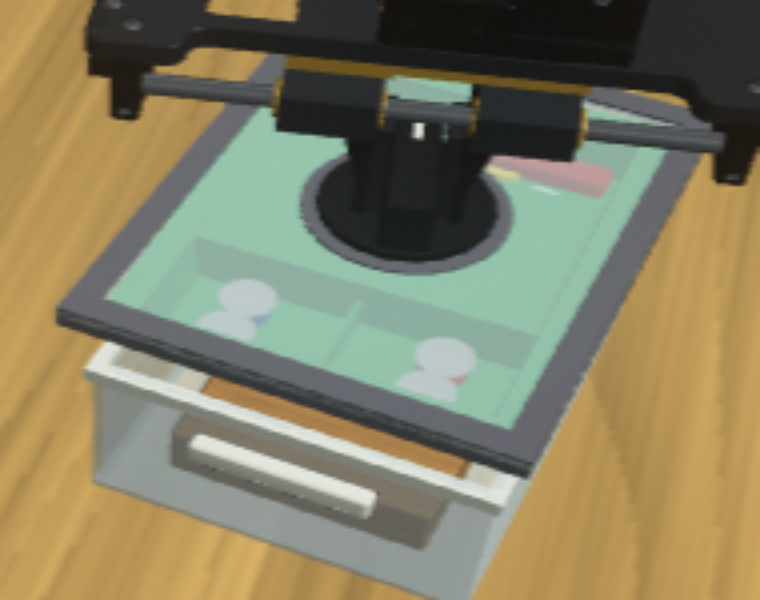

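The tray is just entering the mouth, with the lid's near edge parallel to the rim and centred to within about 1 mm. I'll cross-check in the top view before going deeper.

```bash
python3 - <<'E'
from h import *
T=Cam("top"); n=T.im; u=np.array([.989,-.148]); v=np.array([.148,.989])  # box x,y
T.im=cv2.imread("pics/top0.png")
P=np.array([T.plane(p,90)[:2] for p in ridge(T,[(171.8,282.3),(255,296.6),(240.9,359.4),(158.9,345.2)])])
print("box top-only centre",P.mean(0).round(1),"far mid",P[1:3].mean(0).round(1), "len",np.linalg.norm(P[0]-P[1]).round(1),np.linalg.norm(P[2]-P[1]).round(1))
q=quad(teal(T)); Q=np.array([T.plane(p,33)[:2] for p in q]); print("lid0 top-only centre",Q.mean(0).round(1),Q.round(1).tolist())
T.im=n; z=131.5; c=np.array([440,240])
fa,fb,na=[T.proj(np.r_[c+a*64*u-b*81*v,z]) for a,b in((1,1),(-1,1),(1,0))]; nb=T.proj(np.r_[c-64*u,z])
F,A,B=edge(T,fa,fb,.1,.9),edge(T,fa,na,.1,.6),edge(T,fb,nb,.1,.6)
X,Y=[T.plane(isect(F,l),z)[:2] for l in(A,B)]; d=X-Y
print("far corners",X.round(1),Y.round(1),np.linalg.norm(d).round(1),np.degrees(np.arctan2(d[1],d[0])).round(2),"centre est",((X+Y)/2+81*v).round(1))
E
```

```text
box top-only centre [438.1 241.5] far mid [425.5 157. ] len 173.7 128.2
lid0 top-only centre [ 488.6 -192.4] [[427.5, -277.4], [422.3, -108.6], [548.5, -108.2], [555.9, -275.4]]
far corners [488.  147.3] [364.1 176.2] 127.2 -13.13 centre est [438.  241.8]
```

Both views agree to within 1 mm. I'll lower gently.

In the tool's units: 4 mm is 0.08, 3 mm is 0.06, -0.003 rad / 3.1416 = -0.001.

```bash
python3 drive.py '[[0,-0.008,0.06,-0.001,0],[0,0,0.08,0,0],[0,0,0.08,0,0],[0,0,0.06,0,0],[0,0,0.04,0,0],[0,0,0,0,0],[0,0,0,0,0]]'
python3 -c "
from h import *
go([438.5,241,125],7.8)"
python3 drive.py '[[0,0,0.04,0,0],[0,0,0.04,0,0],[0,0,0.03,0,0],[0,0,0.02,0,0],[0,0,0,0,0],[0,0,0,0,0]]'
python3 -c "
from h import *
go([438.5,241,125],7.8)"
```

```text
clock: 11.2
tool_pos: [438.1, 240.9, 142.1]
orientation: [2.065, 2.367, 0.0]
force: [1.0, -0.6, -2.2]
grip_width: 0.184
gripper_force: 30.0
t 11.2 pos [438.1 240.9 142.1] tool y yaw 7.8 tilt 0.01 j7 -0.4 F [ 1.  -0.6 -2.2] grip 16.0 30.0
  shift [ 0.   0.4 17.1] turn -0.0001
clock: 11.8
tool_pos: [438.0, 240.9, 135.6]
orientation: [2.065, 2.367, 0.0]
force: [0.4, -0.8, -3.2]
grip_width: 0.181
gripper_force: 30.0
t 11.8 pos [438.  240.9 135.6] tool y yaw 7.8 tilt 0.0 j7 -0.4 F [ 0.4 -0.8 -3.2] grip 15.8 30.0
  shift [ 0.1  0.5 10.6] turn -0.0
```

In the tool's units: 1.2 mm is 0.024, 1 mm is 0.02.

```bash
python3 drive.py '[[0,0,0.024,0,0],[0,0,0.024,0,0],[0,0,0.024,0,0],[0,0,0.02,0,0],[0,0,0.012,0,0],[0,0,0,0,0],[0,0,0,0,0]]' | grep -E "pos|force"
python3 drive.py '[[0,0,0.012,0,0],[0,0,0.012,0,0],[0,0,0.012,0,0],[0,0,0,0,0],[0,0,0,0,0]]'| grep -E "pos|force"
python3 drive.py '[[0,0,0.012,0,0],[0,0,0.012,0,0],[0,0,0,0,0],[0,0,0,0,0]]'| grep -E "pos|force"
```

```text
tool_pos: [438.1, 240.9, 130.4]
force: [0.3, 0.3, -2.4]
gripper_force: 30.0
tool_pos: [438.0, 240.9, 128.6]
force: [-0.4, 0.6, -2.5]
gripper_force: 30.0
tool_pos: [438.1, 240.9, 127.5]
force: [-0.5, -0.2, -1.5]
gripper_force: 30.0
```

In the tool's units: 0.6 mm is 0.012.

```bash
python3 drive.py '[[0,0,0.012,0,0],[0,0,0.012,0,0],[0,0,0,0,0],[0,0,0,0,0]]'| grep -E "pos|force"
python3 drive.py '[[0,0,0.01,0,0],[0,0,0.008,0,0],[0,0,0,0,0],[0,0,0,0,0]]'| grep -E "pos|force"
python3 drive.py '[[0,0,0.008,0,0],[0,0,0,0,0],[0,0,0,0,0]]'| grep -E "pos|force"
python3 -c "
from h import *
go([438.5,241,125],7.8)"
```

```text
tool_pos: [438.0, 240.9, 126.1]
force: [-0.8, 0.0, -2.0]
gripper_force: 30.0
tool_pos: [438.1, 240.9, 125.3]
force: [-0.4, 0.7, -1.9]
gripper_force: 30.0
tool_pos: [438.1, 240.9, 125.1]
force: [-0.3, 0.2, -0.1]
gripper_force: 30.0
t 14.5 pos [438.1 240.9 125.1] tool y yaw 7.79 tilt 0.02 j7 -0.4 F [-0.3  0.2 -0.1] grip 15.9 30.0
  shift [0.  0.4 0.1] turn -0.0002
```

The inner lid is seated: the weight came off in two steps at the predicted heights. Now I'll unlock.

In the tool's units: -0.11 rad / 3.1416 = -0.035.

```bash
python3 drive.py '[[0,0,0,-0.0191,0],[0,0,0,-0.035,0],[0,0,0,-0.035,0],[0,0,0,-0.035,0],[0,0,0,-0.035,0],[0,0,0,-0.035,0],[0,0,0,-0.035,0],[0,0,0,-0.035,0],[0,0,0,-0.035,0],[0,0,0,-0.035,0],[0,0,0,-0.035,0],[0,0,0,0,0]]'>/dev/null
python3 -c "
from h import *
go([438.1,240.9,125],82.3); print(env.get_state()['torque'].round(3))"
python3 drive.py '[[0,0,0,-0.0191,0],[0,0,0,-0.0095,0],[0,0,0,-0.0064,0],[0,0,0,0,0],[0,0,0,0,0]]'>/dev/null
python3 -c "
from h import *
go([438.1,240.9,125],82.3); print(env.get_state()['torque'].round(3))"
```

```text
t 15.7 pos [438.1 240.8 125. ] tool y yaw 74.27 tilt 0.01 j7 0.76 F [-0.1  0.4  0.2] grip 15.8 30.0
  shift [0.  0.1 0. ] turn -0.1401
[-0.118  0.131  0.023]
t 16.2 pos [438.1 240.8 125. ] tool y yaw 80.5 tilt 0.02 j7 0.87 F [-0.4 -1.9  0.6] grip 15.7 30.0
  shift [0.  0.1 0. ] turn -0.0314
[-0.286  0.134  0.012]
```

In the tool's units: -0.015 rad / 3.1416 = -0.0048.

```bash
for i in 1; do python3 drive.py '[[0,0,0,-0.0048,0],[0,0,0,-0.0048,0],[0,0,0,0,0],[0,0,0,0,0]]'>/dev/null; done
python3 -c "
from h import *
go([438.1,240.9,125],82.3); s=env.get_state(); print(s['torque'].round(3),s['joint_torque'][6])"
python3 drive.py '[[0,0,0,-0.0032,0],[0,0,0,-0.0032,0],[0,0,0,0,0],[0,0,0,0,0]]'>/dev/null
python3 - <<'E'
from h import *
go([438.1,240.9,125],82.3); s=env.get_state(); print(s['torque'].round(3),s['joint_torque'][6])
S=Cam("side"); z=98
m0=[S.proj(np.r_[np.array([440.2,240.1])+a*64*np.array([.989,-.148])+b*81*np.array([.148,.989]),z]) for a,b in((1,1),(-1,1),(1,-1),(-1,-1))]
m=lidU(S,*m0,z,.7); print((m-81*np.array([.148,.989])).round(1))
cv2.imwrite("pics/c6.png",cv2.resize(S.im[270:470,290:480],(760,600)))
E
```

```text
t 16.6 pos [438.1 240.8 125. ] tool y yaw 82.28 tilt 0.01 j7 0.9 F [-0.7 -1.6  2.2] grip 15.8 30.0
  shift [ 0.   0.1 -0. ] turn -0.0004
[-0.413  0.208  0.005] -0.0077978940680623055
t 17.0 pos [438.2 240.8 125. ] tool y yaw 83.42 tilt 0.01 j7 0.92 F [-1.3 -3.1  4.2] grip 16.3 30.0
  shift [0.1 0.1 0. ] turn 0.0196
[-0.544  0.262 -0.012] 0.009334652277175337
near corners [511.1 314.7] [384.7 326.4] len 127.0 ang near/left/right 84.68 84.0 84.71
[435.9 240.5]
```

View pics/c6.png

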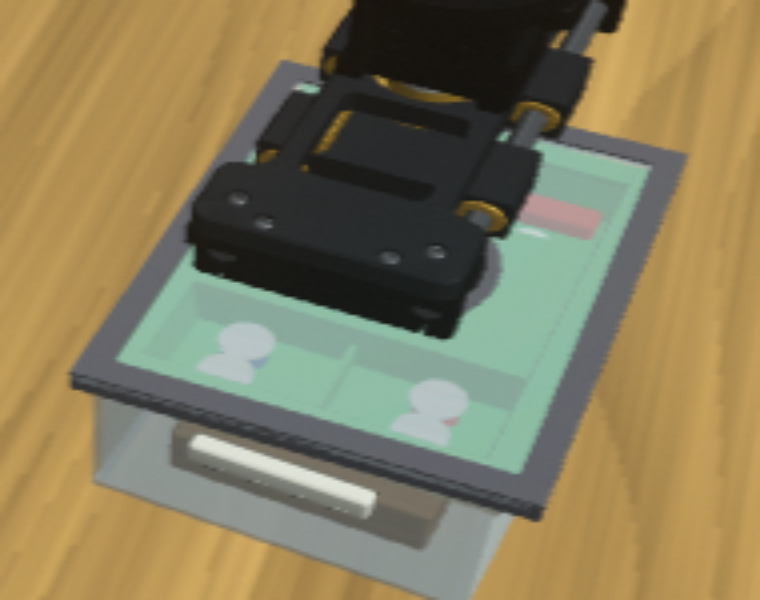

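The outer lid has swivelled about 3° anticlockwise within the skirt's play (its edge angle went from 81.5° to 84.7°). The bar is within about 1.4° of the lid's x axis, so the knob is at about 1.28. The box hasn't moved. I'll make a last small turn to find the stop.

Careful with the scale: shifts go in shares of 50 mm and turns go in shares of pi rad. That gives: -0.01 rad / 3.1416 = -0.0032.

```bash
python3 drive.py '[[0,0,0,-0.0032,0],[0,0,0,-0.0032,0],[0,0,0,0,0],[0,0,0,0,0]]'>/dev/null
cat > l.py <<'E'
from h import *
go([438.1,240.9,125],82.3); s=env.get_state(); print(s['torque'].round(3),s['joint_torque'][6].round(3))
S=Cam("side"); z=s["tool_pos"][2]-27; v=np.array([.091,.996]); u=np.array([.996,-.091])
m0=[S.proj(np.r_[np.array([440.2,240.1])+a*64*u+b*81*v,z]) for a,b in((1,1),(-1,1),(1,-1),(-1,-1))]
m=lidU(S,*m0,z,.7); print((m-81*v).round(1))
E
python3 l.py
```

```text
t 17.4 pos [438.2 240.9 125. ] tool y yaw 84.57 tilt 0.02 j7 0.94 F [-1.1 -2.2  3.5] grip 15.4 30.0
  shift [ 0.1 -0.   0. ] turn 0.0395
[-0.499  0.164 -0.07 ] 0.102
near corners [509.6 315.3] [384.5 326.4] len 125.6 ang near/left/right 84.92 86.32 84.93
[439.7 240.2]
```

J7 torque jumped and the bar is parallel to the lid's x axis (knob ≈1.30), so it's at the stop. I'll ease the lid up 1.5 mm and turn it back about 3° to free the skirt from the flange before lifting.

In the tool's units: -0.5 mm is -0.01, 0.02 rad / 3.1416 = 0.0064.

```bash
python3 drive.py '[[0,0,-0.01,0,0],[0,0,-0.01,0,0],[0,0,-0.01,0,0],[0,0,0,0,0],[0,0,0,0.0064,0],[0,0,0,0.0064,0],[0,0,0,0.0048,0],[0,0,0,0,0],[0,0,0,0,0]]'>/dev/null
python3 l.py
```

```text
t 18.4 pos [437.9 240.9 126.4] tool y yaw 81.43 tilt 0.01 j7 0.88 F [ 0.3 -0.4 -2. ] grip 15.9 30.0
  shift [-0.2  0.   1.4] turn -0.0152
[0.013 0.031 0.019] -0.011
near corners [513.4 311.6] [388.6 329.1] len 125.9 ang near/left/right 82.0 82.97 82.17
[443.6 239.7]
```

The lateral forces are gone, the lid is back to 82°, and only its own 1.9 N is carried. Now a straight lift.

In the tool's units: -1 mm is -0.02, -0.8 mm is -0.016.

```bash
python3 drive.py '[[0,0,-0.012,0,0],[0,0,-0.016,0,0],[0,0,-0.016,0,0],[0,0,-0.02,0,0],[0,0,-0.02,0,0],[0,0,-0.02,0,0],[0,0,0,0,0],[0,0,0,0,0]]'>/dev/null
python3 -c "
from h import *
go([438,240.9,225],81.4)"
python3 drive.py '[[0,0,-0.03,0,0],[0,0,-0.04,0,0],[0,0,-0.04,0,0],[0,0,-0.04,0,0],[0,0,-0.06,0,0],[0,0,-0.06,0,0],[0,0,-0.04,0,0],[0,0,0,0,0],[0,0,0,0,0]]'>/dev/null
python3 - <<'E'
from h import *
go([438,240.9,225],81.4)
S=Cam("side"); cv2.imwrite("pics/c7.png",cv2.resize(S.im[270:470,290:480],(760,600)))
E
```

```text
t 19.2 pos [438.1 240.9 131.6] tool y yaw 81.42 tilt 0.01 j7 0.88 F [ 1.   0.1 -1.8] grip 15.7 30.0
  shift [  0.1   0.  -93.4] turn 0.0003
t 20.1 pos [438.  240.9 147.1] tool y yaw 81.42 tilt 0.01 j7 0.88 F [-1.1 -0.2 -2.4] grip 16.0 30.0
  shift [  0.    0.  -77.9] turn 0.0004
```

View pics/c7.png

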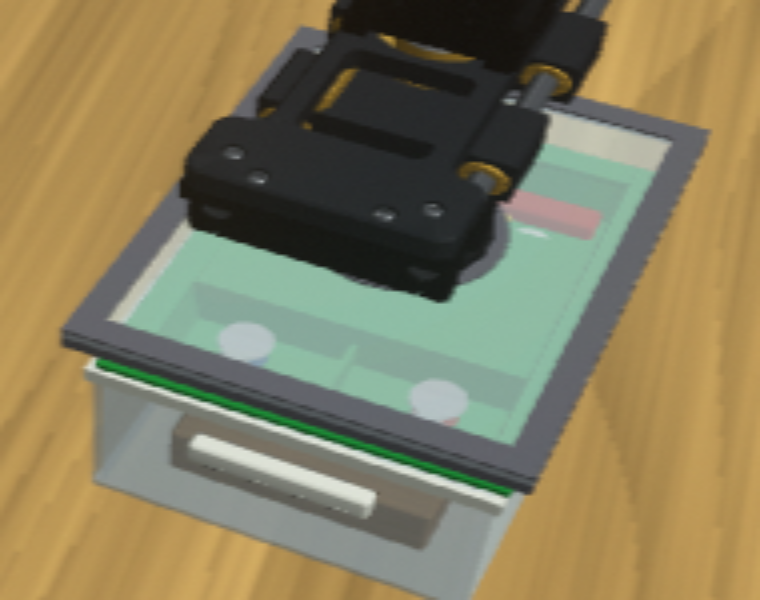

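The inner lid's green flange stays flat on the rim while the outer lid rises alone. I'll raise it to a hand's width.

In the tool's units: -10 mm is -0.2, -9 mm is -0.18.

```bash
python3 drive.py '[[0,0,-0.06,0,0],[0,0,-0.12,0,0],[0,0,-0.18,0,0],[0,0,-0.2,0,0],[0,0,-0.2,0,0],[0,0,-0.2,0,0],[0,0,-0.16,0,0],[0,0,-0.12,0,0],[0,0,-0.06,0,0],[0,0,-0.02,0,0],[0,0,0,0,0],[0,0,0,0,0]]'>/dev/null
python3 drive.py '[[0,0,0,0,0],[0,0,0,0,0],[0,0,0,0,0],[0,0,0,0,0],[0,0,0,0,0]]' >/dev/null
python3 - <<'E'
from h import *
go([438,240.9,213],81.4)
S=Cam("side"); cv2.imwrite("pics/c8.png",S.im)
E
```

```text
t 21.9 pos [438.1 240.8 213.1] tool y yaw 81.41 tilt 0.0 j7 0.87 F [-0.2 -0.2 -1.8] grip 15.6 30.0
  shift [0.1 0.  0.1] turn 0.0003
```

View pics/c8.png

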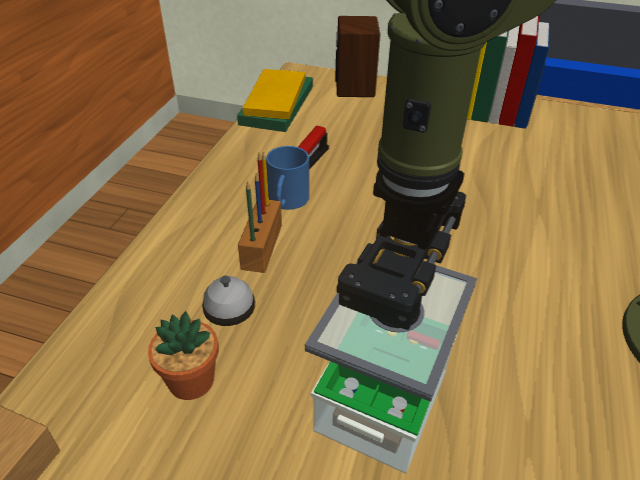

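The outer lid hangs level above the box, with the inner lid lying flat in the mouth at about (375,400). The box and the bystanders are where they were. I'll hand it in.

```bash
python3 -c "
from workcell import env, grab_frame
print(env.job_done())"
```

```text
the job is handed in; nothing more can be done
None
```

The job is done and handed in at about 22 s: the inner lid is seated in the box, the knob is open, and the gripper holds the outer lid still and level about 85 mm above the rim, with the box and other things where they stood.

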